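Turn a seal cover over the turnover bar into its nest

TASK

The aluminium seal cover lies outer face up in the front bay of the turnover fixture, its near edge hanging over the front. Push it with the fingertips against the low bar across the middle of the fixture, tip it up on edge there and over the bar so that its seal recess faces up, then push it on until it drops flat into the nest between that bar and the stop bar at the far end. Do not pick the cover up at any time, and leave the lip seal, bearing and spanner beside the fixture where they are.

Things in the scene. Friction and masses are not known exactly. Their poses are not given: they have to be found in the camera images.
- fixture: Turnover fixture, fixed to the bench: dark steel plate 210 (x) by 170 (y) by 12 mm on four feet. Origin at bench height under the middle of the near face of its turnover bar. x runs from the front bay over the bar to the nest, y along the bars, z up. The plate's top is 30 mm above the bench and spans x = -78 to +132 mm; the front bay is all that lies at x < 0, with no side walls.
- turnover_bar (a point): Middle of the top of the turnover bar, the low polished steel bar across the middle of the plate: 10 mm wide (fixture x = 0 to 10 mm), 6 mm high above the plate, 160 mm long.
- nest (a point): Middle of the nest, on the plate's top: the 100 mm long bay between the turnover bar and the stop bar (fixture x = 10 to 110 mm), open at the sides. The stop bar is 14 mm wide, stands 14 mm above the plate and is 160 mm long.
- cover: Loose aluminium seal cover, a flat plate 96 (its x) by 120 (y) by 12 mm, 0.25 to 0.5 kg, with a 50 mm bore and four bolt holes. Origin at its centre, half-way through the thickness; z points out of the plain outer face, up at the start. The other face has the round seal recess, 80 mm across, 7 mm deep. Leaning some 10 degrees past upright it falls over the bar; it may then lie slanting on the bar.
- cover_near_edge (a point): Middle of the 120 mm edge at the cover's x = -48 mm, half-way through the thickness; nearest the robot at the start. It hangs free in front of the plate (still by 18 mm when the cover is against the bar), its underside 30 mm above the bench. With the cover against the bar, a finger pressed on this edge and moved up in an arc takes the edge up by friction; a level push jams below 60 degrees.
- cover_far_edge (a point): Middle of the 120 mm edge at the cover's x = +48 mm, half-way through the thickness; at the start about 3 to 18 mm short of the turnover bar. Pressed against the bar, the cover turns about the near top edge of the bar, half-way up this edge, as it tips up.
- lip_seal: Loose black rubber lip seal, a ring 78 mm across and 9 mm high, flat on the bench at the left (+y) of the fixture. Origin at the centre of its underside.
- ball_bearing: Loose steel ball bearing, 52 mm across and 12 mm high, flat on the bench at the left (+y) of the fixture, nearer the robot than the seal. Origin at the centre of its underside.
- bench_spanner: Loose steel spanner, 177 by 24 by 5 mm, flat on the bench at the right (-y) of the fixture. Origin at the centre of its underside, x along its length.
Not all that is in view belongs to the job. There is more than one size of the cover; the job needs the largest.

How it is judged:
On the way:
1. the cover stands on its far edge on the plate, close to the turnover bar (within about 25 degrees of upright) (angle between cover's own z axis and vertical between 1.13 and 2 rad and x of cover_far_edge in the frame of fixture between -0.035 and 0.015 m and z of cover_far_edge in the frame of fixture below 0.055 m and z of cover_near_edge in the frame of fixture above 0.09 m), for 0.05 s.
At the end, for the whole second after the job is handed in: The cover lies still and flat (within 3 degrees) with its seal recess up, down on the plate between the turnover bar and the stop bar, its centre within 4 mm of the middle of the nest along x and within 35 mm of the fixture's centre line sideways (angle between cover's own z axis and vertical above 3.09 rad and z of cover in the frame of fixture between 0.033 and 0.038 m and x of cover in the frame of fixture between 0.056 and 0.064 m and y of cover in the frame of fixture between -0.035 and 0.035 m and linear speed of cover below 0.01 m/s and angular speed of cover below 0.1 rad/s); the robot touches nothing.
It fails at once if the cover is picked up: both its near and its far edge are more than 35 mm above the fixture plate at once (height (world z) of each of cover_near_edge, cover_far_edge above 0.065 m).
It fails at once if the lip seal, the bearing or the spanner is moved by more than 20 mm (distance of any of lip_seal, ball_bearing, bench_spanner from where it was at the start of the episode above 0.02 m).
It also fails if it takes over 58 s, if anything falls off the work surface, if the arm or the gripper's body presses on something with over 40 N, if the wrist force passes 120 N, or if a joint passes its speed limit or range.

ROBOT

A 7-joint arm with a two-finger parallel gripper is mounted at the origin on a cart in front of the work surface, level with it; the furniture and walls round the work are solid. World frame = base frame: x ahead of the robot, y to its left, z up, the work surface at z = 0. Lengths are in m, angles in rad, forces in N, time in s.
With the tool pointing down it reaches from about 0.4 to 0.85 m from the base axis. Payload 4.5 kg.
Tool frame: the origin (TCP) lies at the centre of the arm's flange, where the gripper is bolted on; the fingertips stand 166 mm ahead of it and the grasp point (between the pads) lies 147 mm ahead of it (r.grip_depth is the distance from the TCP to the grasp point, in m); z points along the fingers, y is the line along which they close (so a half turn about z gives the same grasp; the last joint's range is limited). The gripper opens to 88 mm and grips with 3 to 60 N. Pads are 18 mm wide; open, the fingers measure 123 mm over their backs; the gripper's body (75 mm by 187 mm) begins 45 mm behind the grasp point.
Start: joints at [1.259, 0.689, -0.195, 1.565, 0.157, 0.902, -0.215], TCP at [0.212, -0.588, 0.405] pointing down, gripper open.
Joint ranges: [-3.01, 3.01], [-0.46, 2.08], [-1.47, 1.51], [0.13, 2.56], [-1, 4.14], [0.04, 2.09], [-2.66, 2.66]. Speed limits (rad/s): [2.57, 2.57, 3.14, 3.14, 3.14, 3.14, 3.14].

INTERFACE

Orientations are given as a unit quaternion [x, y, z, w].
In Python, from plant import status, cams, r, finder gives the robot as it stands.
- The arm moves only by the tool play_rows, never from a script. Its argument "rows" is a list of rows, each a list of 7 numbers: the opening in per cent of the stroke, from 0 (shut) to 100 (fully open), then the shift along the tool's x, y, z in m, then the turn, a rotation vector about the tool's x, y, z in degrees. A call has 1 to 8 rows; each row shifts and turns the commanded pose from where the row before left it, along the tool's axes as they then stand; what a row does not reach is not made up. A row lasts 1/8 s, in which the tool goes at most 62.5 mm and 10.7 degrees, less where a joint would pass 70% of its speed; a pose out of reach is approached as far as the arm can. A call with a gripper value outside its range is refused whole. The fingers move at their own pace and stop on an object; "grip_force" is the grip in N (left out, the last holds). Time passes only in rows, so rows that do not move let the fingers close. It gives the time, the measured TCP pose, the force, the opening and the grip force at its end, in the units of the state.
- status.get_state(): the state, without advancing time (a new reading comes with each control period).
- cams.snapshot(name): name is "scene" or "side" or "wrist"; returns the picture (400x640x3 uint8, red, green, blue); there is no depth.
- cams.camera_params(name): a dict with "vfov" (degrees; the focal length in pixels is half the picture's height over the tangent of half this angle, whatever the lens; pixels are square), "cx", "cy" (the principal point, pixels), "R" (3x3) and "t" (3): a world point X has camera coordinates R X + t; the wrist camera has in their place "tool_from_camera" (4x4, takes a point from camera to tool coordinates, whose origin is the TCP and whose axes are the flange's). Camera axes: x right, y down, z forward; pixel columns grow to the right and rows downward; lengths in m; the calibration is good to about 2 mm. A picture is of the moment at which its call begins: read the wrist's pose just before it. camera_params takes no time and is no camera call.
- r.finish_job(): hands the job in; it is judged then, once.
Trained networks look in the newest picture that a camera, given by its name, has taken for a name from the list of things; names that differ only in an ending like _2 or _b are one class to them, and where a whole thing is asked for, a point or a joint stands for the part that bears it (a point fixed in the world has none). Each returns a list of dicts, best first, with "score" (0 to 1); they miss things now and then, are a little off and sometimes report something else, mostly with a low value. They report only what shows in the picture. A call takes as long as a camera call. They do not tell look-alikes from the thing itself.
- finder.spot_in(camera, label): "at" ([x, y, z] in m, in the coordinates of the camera as it stood for that picture, good to about 4 mm: the middle of the surface that is visible of it).
- finder.regions_of(camera, label): "mask" (400x640 bool, what is visible of it).
The state is a dict: "clock": time; "q": joint angles; "qd": joint speeds; "joint_torque": joint torques, N m; "tool_pos": TCP position; "eef_rot": TCP orientation; "contact_force": force on the tool from outside, world axes, zero at the start; "moment": the same for the moment, N m; "opening": opening from 0.0 (shut) to 1.0 (fully open); "finger_force": force on a finger pad.
Only numpy, scipy, OpenCV 4.12 (cv2) and the standard library are available. Lean on these libraries where they do the work, as an engineer would, in place of code of your own. Each camera call takes 0.05 s, during which the arm holds its last target. There are 200 camera calls.

## Working session

There is one attempt and no reset: what is moved stays moved. The work goes in short steps, Python scripts to look and compute and a tool call to move; the robot and the scene stay as the last step left them, time stands still between calls to the robot, and variables do not carry over. Pictures are saved under pics/ and viewed, at most 10 in all, crops included, and the job is handed in when it is done.

Besides the shell and the picture viewer there is one more tool, called after "Call:" as name(argument=value, ...) on one line, values as JSON. play_rows: Moves the arm, as the interface text tells. Its arguments: {"type":"object","properties":{"rows":{"type":"array","items":{"type":"array","items":{"type":"number"}}},"grip_force":{"type":"number"}},"required":["rows"]}

```bash
ls; mkdir -p pics
cat > h.py <<'E'
import numpy as np, cv2
from plant import status, cams, r, finder
from scipy.spatial.transform import Rotation as Ro
def snap(n,f=None):
    im=cams.snapshot(n)
    if f: cv2.imwrite('pics/'+f,im[:,:,::-1])
    return im
def toworld(n,p,st=None):
    c=cams.camera_params(n)
    if n=='wrist':
        st=st or status.get_state(); T=np.array(c['tool_from_camera'])
        return Ro.from_quat(st['eef_rot']).apply(T[:3,:3]@p+T[:3,3])+st['tool_pos']
    return np.array(c['R']).T@(np.array(p)-c['t'])
def ray(n,u,v,z):
    c=cams.camera_params(n); f=200/np.tan(np.radians(c['vfov'])/2)
    R=np.array(c['R']); o=-R.T@c['t']; d=R.T@np.array([(u-c['cx'])/f,(v-c['cy'])/f,1])
    return o+d*(z-o[2])/d[2]
E
python3 - <<'E'
from h import *
np.set_printoptions(precision=4,suppress=True)
a=snap('scene','a.png');b=snap('side','b.png')
for n in('scene','side'):
  c=cams.camera_params(n);print(n,c['vfov'],c['cx'],c['cy'],-np.array(c['R']).T@c['t'])
  for l in('cover','fixture','lip_seal','ball_bearing','bench_spanner','turnover_bar','nest','cover_near_edge','cover_far_edge'):
    try:
      for o in finder.spot_in(n,l): print(n,l,round(o['score'],2),toworld(n,o['at']))
    except Exception as e: print(l,e)
cv2.imwrite('pics/ab.png',cv2.resize(np.vstack([a,b])[:,:,::-1],(480,600)) if 0 else a[:,:,::-1])
s=status.get_state();print(s['clock'],s['tool_pos'],s['eef_rot'],Ro.from_quat(s['eef_rot']).as_matrix())
E
```

```text
pics
scene 43.476352255933875 327.54833833648166 201.20773915265093 [0.08   0.6698 1.0453]
scene cover 0.85 [0.4074 0.2349 0.0106]
scene cover 0.8 [0.5317 0.1005 0.041 ]
scene cover 0.8 [ 0.419  -0.0768  0.0107]
scene fixture 0.93 [0.641  0.0912 0.0291]
scene lip_seal 0.73 [0.6801 0.2301 0.0062]
scene lip_seal 0.54 [0.5295 0.1021 0.0383]
scene ball_bearing 0.76 [0.5866 0.2277 0.0093]
scene bench_spanner 0.58 [ 0.5956 -0.0389  0.0045]
scene turnover_bar 0.66 [0.5325 0.1052 0.043 ]
scene turnover_bar 0.62 [0.6399 0.0923 0.0314]
scene nest 0.66 [0.6405 0.0909 0.0311]
scene cover_near_edge 0.83 [0.4073 0.2346 0.0085]
scene cover_near_edge 0.71 [ 0.5954 -0.0432  0.0066]
scene cover_near_edge 0.66 [ 0.4172 -0.0749  0.0076]
scene cover_near_edge 0.64 [0.531  0.103  0.0446]
scene cover_far_edge 0.92 [0.404  0.2371 0.009 ]
scene cover_far_edge 0.81 [ 0.4148 -0.0786  0.0052]
scene cover_far_edge 0.75 [0.5311 0.1018 0.0432]
side 54.521618266403436 321.4901466799261 192.5466665869194 [ 0.2293 -0.5568  0.5035]
side cover 0.97 [ 0.419  -0.0957  0.0135]
side cover 0.84 [0.414  0.2177 0.0135]
side c
[... 171 characters left out ...]
_bearing 0.35 [0.5326 0.0756 0.04  ]
side bench_spanner 0.71 [0.5312 0.0707 0.0397]
side bench_spanner 0.62 [ 0.5957 -0.0465  0.0043]
side bench_spanner 0.5 [0.694  0.2397 0.0058]
side turnover_bar 0.89 [0.6408 0.0518 0.0255]
side nest 0.75 [0.6431 0.0493 0.032 ]
side cover_near_edge 0.96 [ 0.4143 -0.0941  0.007 ]
side cover_near_edge 0.63 [0.4093 0.2161 0.0083]
side cover_far_edge 0.9 [ 0.4184 -0.0925  0.0075]
side cover_far_edge 0.85 [0.5313 0.0741 0.0384]
side cover_far_edge 0.83 [0.4059 0.2206 0.005 ]
side cover_far_edge 0.43 [0.691  0.2387 0.0077]
1.0 [ 0.2119 -0.588   0.4048] [0.9851 0.1721 0.     0.    ] [[ 0.9408  0.339   0.0001]
 [ 0.339  -0.9408 -0.0001]
 [ 0.      0.0001 -1.    ]]
```

View pics/a.png

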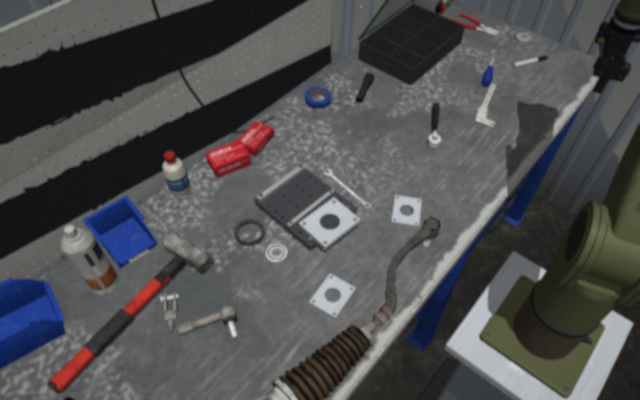

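View pics/b.png

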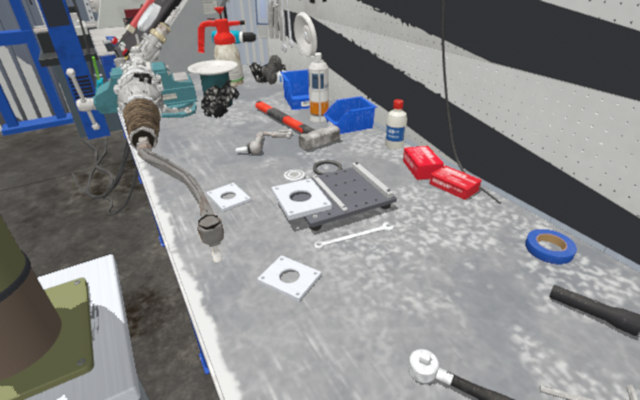

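The scene view shows the cover on the fixture (bore near (331,221)), with seal (250,232), bearing (276,252) and spanner (345,188) around it. In the side view the cover bore is near (301,196). I'll get corner geometry from the masks.

Run:
```python
from h import *
np.set_printoptions(precision=4,suppress=True)
for n,z0 in(('scene',(331,221)),('side',(301,196))):
  print(n,'bore',ray(n,*z0,.042))
  for l in('cover','fixture'):
    for o in finder.regions_of(n,l):
      m=o['mask'].astype(np.uint8); ys,xs=np.nonzero(m)
      if abs(xs.mean()-z0[0])>40 or abs(ys.mean()-z0[1])>40: continue
      cs=max(cv2.findContours(m,cv2.RETR_EXTERNAL,cv2.CHAIN_APPROX_NONE)[0],key=cv2.contourArea)
      p=cv2.approxPolyDP(cv2.convexHull(cs),4,True)[:,0]
      print(l,o['score'],m.sum())
      for q in p: print(q,ray(n,*q,.042 if l=='cover' else .03)[:2])
c=cams.camera_params('wrist');print({k:c[k] for k in c})
print(r.grip_depth,[x for x in dir(r) if x[0]!='_'],cams.camera_params('scene').keys())
```

```text
scene bore [0.5318 0.0918 0.042 ]
cover 0.74 1475
[334 198] [0.5727 0.0306]
[359 222] [0.4773 0.0489]
[324 248] [0.4937 0.1637]
[299 223] [0.5877 0.1479]
fixture 0.77 3510
[300 165] [ 0.7229 -0.0056]
[356 207] [0.517  0.0089]
[311 248] [0.5223 0.178 ]
[254 201] [0.7284 0.1653]
side bore [0.5364 0.0885 0.042 ]
cover 0.71 1498
[311 179] [0.5901 0.1415]
[331 208] [0.5688 0.0148]
[288 219] [0.4753 0.0265]
[272 188] [0.4955 0.1525]
{'vfov': 70.27004472125039, 'cx': 317.9154660635853, 'cy': 198.74959436731325, 'tool_from_camera': array([[-0.0004, -0.963 , -0.2693,  0.0689],
       [ 1.    , -0.0003, -0.0005, -0.0001],
       [ 0.0004, -0.2693,  0.963 ,  0.021 ],
       [ 0.    ,  0.    ,  0.    ,  1.    ]])}
0.1473 ['Unreachable', 'finish_job', 'grip_depth'] dict_keys(['vfov', 'cx', 'cy', 'R', 't'])
```

Call:
play_rows(rows=[[90,0.0375,-0.0315,0,0,0,0],[90,0.0375,-0.0315,0,0,0,0],[90,0.0375,-0.0315,0,0,0,0],[90,0.0375,-0.0315,0,0,0,0],[90,0.0375,-0.0315,0,0,0,0],[90,0.0375,-0.0315,0,0,0,0],[90,0.0375,-0.0315,0,0,0,0],[90,0.0375,-0.0315,0,0,0,0]])

```text
clock: 2.2
tool_pos: [0.4095, -0.2479, 0.405]
eef_rot: [0.985, 0.172, 0.0, 0.0]
contact_force: [1.0, 0.0, -0.7]
opening: 0.903
finger_force: 0.0
```

Call:
play_rows(rows=[[90,0.0375,-0.0315,0,0,0,0],[90,0.0375,-0.0315,0,0,0,0],[90,0.0375,-0.0315,0,0,0,0],[90,0.0375,-0.0315,0,0,0,0],[90,0.0375,-0.0315,0,0,0,0],[90,0.0375,-0.0315,0,0,0,0],[90,0.0375,-0.0315,0,0,0,0],[90,0.0375,-0.0315,0,0,0,0]])

```text
clock: 3.2
tool_pos: [0.6062, 0.091, 0.4048]
eef_rot: [0.985, 0.172, 0.0, 0.0]
contact_force: [0.0, -0.7, -0.5]
opening: 0.899
finger_force: 0.0
```

Call:
play_rows(rows=[[90,0,0,0,0,0,7.6],[90,0,0,0,0,0,7.6],[90,0,0,0,0,0,7.6],[90,0,0,0,0,0,0]])

```text
clock: 3.7
tool_pos: [0.6055, 0.0898, 0.4047]
eef_rot: [1.0, -0.025, 0.0, 0.0]
contact_force: [0.0, 0.0, 0.2]
opening: 0.902
finger_force: 0.0
```

Run:
```python
from h import *
np.set_printoptions(precision=4,suppress=True)
s=status.get_state();print(s['clock'],s['tool_pos'],Ro.from_quat(s['eef_rot']).as_matrix(),s['q'],s['contact_force'],s['opening'])
snap('wrist','c.png')
for l in('cover','fixture','turnover_bar','nest'):
  for o in finder.spot_in('wrist',l): print(l,round(o['score'],2),toworld('wrist',o['at'],s))
```

```text
3.7 [0.6055 0.0898 0.4047] [[ 0.9987 -0.0505  0.    ]
 [-0.0505 -0.9987 -0.0004]
 [ 0.      0.0004 -1.    ]] [-0.2276  0.6676  0.0088  1.6131 -0.0066  0.861  -1.8377] [0.0367 0.0213 0.1633] 0.9020169218606439
cover 0.76 [0.3878 0.2295 0.0046]
cover 0.75 [0.5401 0.0949 0.0396]
cover 0.7 [ 0.456  -0.1063  0.0087]
turnover_bar 0.68 [0.6502 0.0833 0.0295]
nest 0.6 [0.6509 0.0816 0.0271]
```

View pics/c.png

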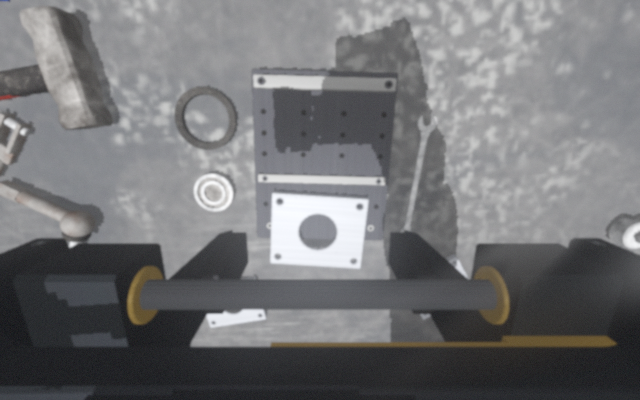

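The wrist view shows the bar (near top edge from about (257,182) to (385,186)), the stop bar at the top, and the slightly skewed cover (far corners (272,192), (369,198)). I'll turn these into a fixture pose.

```bash
cat >> h.py <<'E'
def wray(u,v,z,st):
    c=cams.camera_params('wrist'); f=200/np.tan(np.radians(c['vfov'])/2)
    T=np.array(c['tool_from_camera']); R=Ro.from_quat(st['eef_rot']).as_matrix()
    o=R@T[:3,3]+st['tool_pos']; d=R@T[:3,:3]@np.array([(u-c['cx'])/f,(v-c['cy'])/f,1])
    return o+d*(z-o[2])/d[2]
E
python3 - <<'E'
from h import *
np.set_printoptions(precision=4,suppress=True)
s=status.get_state()
for n,u,v,z in(('barNL',257,182,.036),('barNR',385,186,.036),('barFL',258,175,.036),('barFR',384,179,.036),('stopNL',253,87,.044),('stopNR',396,91,.044),('plFL',252,70,.03),('plFR',397,73,.03),
 ('cFL',273,192,.042),('cFR',369,198,.042),('cNR',362,268,.042),('cNL',270,263,.042),('bore',318,231,.042)):
  print(n,wray(u,v,z,s)[:2])
im=cv2.imread('pics/c.png')[55:285,220:420]; cv2.imwrite('pics/d.png',cv2.resize(im,None,fx=2.6,fy=2.6,interpolation=cv2.INTER_CUBIC))
E
```

```text
barNL [0.6028 0.166 ]
barNR [0.5895 0.0061]
barFL [0.6116 0.1638]
barFR [0.5985 0.0075]
stopNL [0.7128 0.1568]
stopNR [ 0.7003 -0.003 ]
plFL [0.7326 0.1588]
plFR [ 0.7208 -0.0074]
cFL [0.5904 0.1462]
cFR [0.5766 0.0273]
cNR [0.4796 0.0369]
cNL [0.4934 0.1593]
bore [0.5357 0.0931]
```

View pics/d.png

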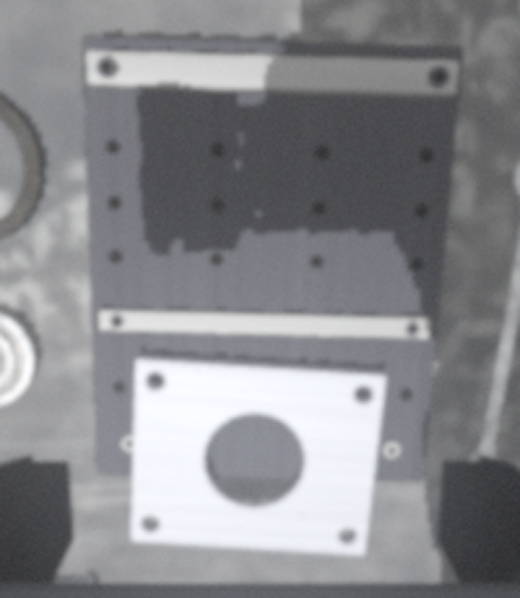

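Fixture origin ≈ (0.596, 0.086), yaw −4.7°; cover yaw −6.5°, 12 mm short of the bar and nearly centred. I'll pitch the tool 30° so that the fingers reach under the overhanging near edge.

Call:
play_rows(rows=[[90,-0.053,0,0,0,0,1.8],[90,-0.053,0,0,0,0,0],[90,-0.053,0,0,0,0,0],[90,-0.053,0,0,0,0,0],[90,0,0,0,0,10,0],[90,0,0,0,0,10,0],[90,0,0,0,0,10,0],[90,0,0,0,0,0,0]])

```text
clock: 4.95
tool_pos: [0.4029, 0.1108, 0.4228]
eef_rot: [0.974, -0.04, 0.222, 0.016]
contact_force: [0.8, -0.2, -0.0]
opening: 0.902
finger_force: 0.0
```

Call:
play_rows(rows=[[90,-0.025,0,0.0433,0,0,0],[90,-0.025,0,0.0433,0,0,0],[90,-0.025,0,0.0433,0,0,0],[90,0,0,0,0,0,0]])

```text
clock: 5.45
tool_pos: [0.4342, 0.1341, 0.3482]
eef_rot: [0.984, -0.047, 0.168, 0.035]
contact_force: [0.0, 0.5, 0.2]
opening: 0.903
finger_force: 0.0
```

```bash
cat >> h.py <<'E'
def show():
    s=status.get_state(); F=Ro.from_euler('z',-4.7,degrees=True); M=F.inv()*Ro.from_quat(s['eef_rot'])
    O=np.array([.596,.086,0]); p=F.inv().apply(np.array(s['tool_pos'])-O); m=M.as_matrix()
    print(round(s['clock'],2),'tcp',p,'tip',p+m[:,2]*.166,'corner',p+m[:,2]*.166+m[:,0]*.009,'toolx',m[:,0],'z',m[:,2]);print('F',F.inv().apply(s['contact_force']),'op',s['opening'],'q',np.array(s['q']));return s
np.set_printoptions(precision=4,suppress=True)
E
python3 -c "from h import *;show()"
```

```text
5.45 tcp [-0.1652  0.0347  0.3482] tip [-0.1097  0.0252  0.192 ] corner [-0.1012  0.0252  0.1951] toolx [ 0.9423 -0.0031  0.3348] z [ 0.3341 -0.0572 -0.9408]
F [-0.0124  0.4524  0.203 ] op 0.9031035424419518 q [-0.7065  0.5873  0.3539  2.2745  0.5523  0.0442 -2.649 ]
```

```bash
cat >> h.py <<'E'
def plan(x,y,z,p,yaw=0):
    "target TIP in fixture coords, pitch p deg; prints tool-frame shift and rotvec"
    s=status.get_state(); F=Ro.from_euler('z',-4.7,degrees=True); O=np.array([.596,.086,0])
    Rt=F*Ro.from_euler('z',yaw,degrees=True)*Ro.from_matrix(np.diag([1.,-1,-1]))*Ro.from_euler('y',p,degrees=True)
    tcp=O+F.apply([x,y,z])-Rt.apply([0,0,.166])
    R=Ro.from_quat(s['eef_rot']); print('shift',R.inv().apply(tcp-s['tool_pos']),'rot',np.degrees((R.inv()*Rt).as_rotvec()))
E
python3 -c "
from h import *
plan(-.14,0,.14,0);plan(-.14,0,.14,10)"
```

```text
shift [0.0097 0.0319 0.0501] rot [  3.2191 -19.5501  -0.7332]
shift [-0.0183  0.0324  0.0429] rot [ 3.2586 -9.5529 -0.4482]
```

Call:
play_rows(rows=[[90,0.005,0.016,0.025,0,0,0],[90,0.005,0.016,0.025,0,0,0],[90,0,0,0,1.6,-9.8,-0.4],[90,0,0,0,1.6,-9.8,-0.4],[90,0,0,0,0,0,0]])

```text
clock: 6.08
tool_pos: [0.4712, 0.1002, 0.3196]
eef_rot: [0.998, -0.049, 0.026, 0.013]
contact_force: [0.5, -1.0, 0.0]
opening: 0.902
finger_force: 0.0
```

```bash
python3 -c "
from h import *
show();plan(-.135,0,.06,0);plan(-.135,0,.0165,10)"
```

```text
6.08 tcp [-0.1256  0.0039  0.3196] tip [-0.1168 -0.0001  0.1539] corner [-0.1078 -0.0003  0.1544] toolx [ 0.9985 -0.0158  0.0533] z [ 0.0529 -0.0245 -0.9983]
F [ 0.6313 -0.968   0.0466] op 0.9023739760441134 q [-0.145   0.6526 -0.2765  2.0892  0.5241  0.4327 -2.5121]
shift [-0.0143  0.0019  0.0931] rot [ 1.3773 -3.0457 -0.9426]
shift [-0.0456  0.0013  0.1375] rot [ 1.455   6.9536 -0.8194]
```

Call:
play_rows(rows=[[90,-0.005,0.001,0.031,0.7,-1.5,-0.5],[90,-0.005,0.001,0.031,0.7,-1.5,-0.5],[90,-0.0045,0,0.031,0,0,0],[90,0,0,0,0,0,0]])

```text
clock: 6.58
tool_pos: [0.4568, 0.1002, 0.2246]
eef_rot: [0.999, -0.036, -0.001, 0.005]
contact_force: [-0.8, 0.7, 0.7]
opening: 0.901
finger_force: 0.0
```

```bash
python3 -c "
from h import *
show();plan(-.135,0,.0165,10);plan(-.135,0,.0165,0)"
```

```text
6.58 tcp [-0.1399  0.0027  0.2246] tip [-0.14    0.0011  0.0586] corner [-0.131   0.0012  0.0586] toolx [ 1.      0.0094 -0.0009] z [-0.0008 -0.0099 -1.    ]
F [-0.8663  0.6464  0.7117] op 0.9010434107921821 q [-0.2344  0.8316 -0.135   2.1617  0.6064  0.1909 -2.5674]
shift [-0.0239  0.0021  0.0447] rot [ 0.5189 10.0487  0.5884]
shift [0.0049 0.0024 0.0422] rot [0.5675 0.0489 0.5403]
```

Call:
play_rows(rows=[[90,0.003,0.001,0.021,0.5,0,0.5],[90,0.002,0.001,0.0205,0,0,0],[90,0.006,0,0,0,0,0],[90,0.006,0,0,0,0,0],[90,0.006,0,0,0,0,0],[90,0.004,0,0,0,0,0],[90,0,0,0,0,0,0]])

```text
clock: 7.45
tool_pos: [0.4852, 0.0957, 0.1842]
eef_rot: [0.999, -0.042, 0.0, -0.002]
contact_force: [-1.4, -0.3, 0.2]
opening: 0.904
finger_force: 0.4
```

```bash
python3 -c "
from h import *
show();plan(-.105,0,.017,0)"
```

```text
7.45 tcp [-0.1112  0.0006  0.1842] tip [-0.1111  0.0014  0.0182] corner [-0.1021  0.0014  0.0182] toolx [ 1.     -0.0024  0.0006] z [ 0.0007  0.0048 -1.    ]
F [-1.4053 -0.4324  0.2144] op 0.9039273154115569 q [-0.2127  0.9226 -0.1212  2.0906  0.6216  0.159  -2.5568]
shift [0.0062 0.0006 0.0012] rot [-0.2754 -0.0373 -0.1363]
```

In contact at −1.4 N. Push on in small steps until the bar resists.

Call:
play_rows(rows=[[90,0.002,0,0,0,0,0],[90,0.002,0,0,0,0,0],[90,0.0015,0,0,0,0,0],[90,0,0,0,0,0,0]])

```text
clock: 7.95
tool_pos: [0.4905, 0.0955, 0.1838]
eef_rot: [0.999, -0.042, 0.0, -0.002]
contact_force: [-2.2, -0.9, 2.3]
opening: 0.899
finger_force: 1.1
```

Call:
play_rows(rows=[[90,0.0015,0,0,0,0,0],[90,0.0015,0,0,0,0,0],[90,0,0,0,0,0,0]])

```text
clock: 8.32
tool_pos: [0.4916, 0.0954, 0.1838]
eef_rot: [0.999, -0.041, -0.002, -0.002]
contact_force: [-7.9, 1.0, 5.4]
opening: 0.905
finger_force: 3.5
```

Run:
```python
from h import *
show();snap('side')
c=cv2.imread('pics/b.png')
im=cams.snapshot('side')[:,:,::-1]; cv2.imwrite('pics/e.png',cv2.resize(im[120:280,200:440],None,fx=3,fy=3,interpolation=cv2.INTER_CUBIC))
```

```text
8.32 tcp [-0.1048  0.0008  0.1838] tip [-0.1055  0.0013  0.0178] corner [-0.0965  0.0013  0.0177] toolx [ 1.     -0.0004 -0.004 ] z [-0.004   0.0031 -1.    ]
F [-7.963   0.3307  5.3706] op 0.9051764053510347 q [-0.1961  0.9259 -0.1417  2.0694  0.6191  0.1882 -2.546 ]
```

View pics/e.png

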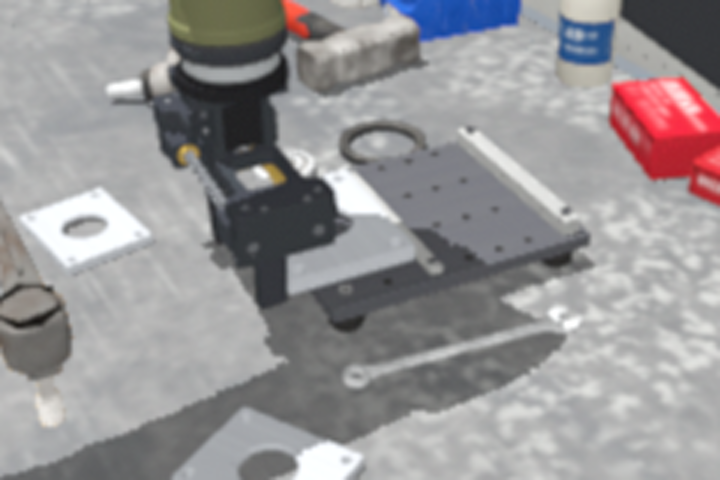

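Call:
play_rows(rows=[[90,0.002,0,0,0,0,0],[90,0.002,0,0,0,0,0],[90,0,0,0,0,0,0]])

```text
clock: 8.8
tool_pos: [0.4927, 0.0953, 0.1837]
eef_rot: [0.999, -0.04, -0.005, -0.001]
contact_force: [-12.6, 2.7, 10.8]
opening: 0.902
finger_force: 7.1
```

Call:
play_rows(rows=[[90,0.0025,0,-0.003,0,0,0],[90,0.0015,0,-0.006,0,0,0],[90,0.001,0,-0.008,0,0,0],[90,0,0,0,0,0,0]])

```text
clock: 9.3
tool_pos: [0.495, 0.0949, 0.1995]
eef_rot: [0.999, -0.04, -0.009, -0.0]
contact_force: [-17.4, 4.0, -0.3]
opening: 0.901
finger_force: 9.4
```

Run:
```python
from h import *
show()
im=cams.snapshot('side')[:,:,::-1]; cv2.imwrite('pics/f.png',cv2.resize(im[120:280,200:440],None,fx=3,fy=3,interpolation=cv2.INTER_CUBIC))
```

```text
9.3 tcp [-0.1014  0.0006  0.1995] tip [-0.1043  0.0006  0.0336] corner [-0.0953  0.0006  0.0334] toolx [ 0.9998  0.003  -0.0173] z [-0.0173 -0.0004 -0.9999]
F [-17.6502   2.5594  -0.2567] op 0.9012610523465433 q [-0.16    0.899  -0.1964  2.0509  0.6028  0.2623 -2.5222]
```

View pics/f.png

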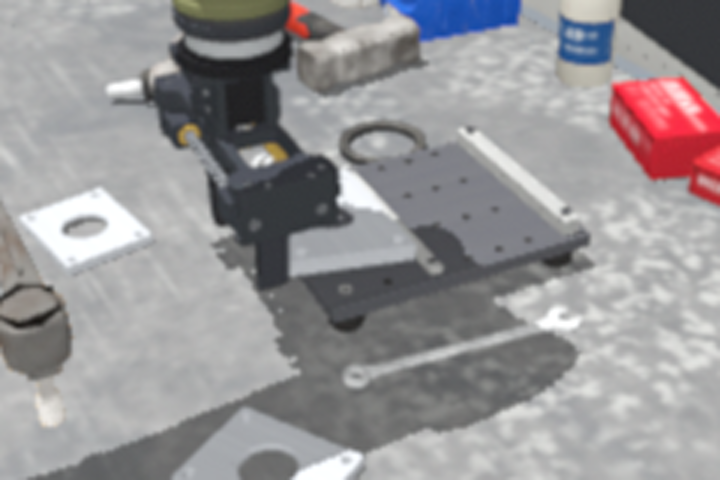

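The cover's near edge is riding up with the fingers. Continuing the arc.

Call:
play_rows(rows=[[90,0.0013,0,-0.0083,0,0.2,0],[90,0.0021,0,-0.0082,0,0.2,0],[90,0.0028,0,-0.008,0,0.2,0],[90,0.0034,0,-0.0077,0,0,0],[90,0,0,0,0,0,0]])

```text
clock: 9.98
tool_pos: [0.5039, 0.0943, 0.2323]
eef_rot: [0.999, -0.04, -0.004, 0.0]
contact_force: [-22.3, 4.0, 9.3]
opening: 0.903
finger_force: 11.1
```

```bash
python3 -c "from h import *;show()"
```

```text
9.97 tcp [-0.0925  0.0007  0.2323] tip [-0.0937  0.0006  0.0663] corner [-0.0847  0.0006  0.0662] toolx [ 1.      0.0029 -0.0076] z [-0.0076 -0.0008 -1.    ]
F [-22.5275   2.2025   9.3227] op 0.9034821814379017 q [-0.1186  0.8433 -0.2572  2.0222  0.5743  0.3533 -2.4888]
```

Call:
play_rows(rows=[[90,0.004,0,-0.0074,0,0,0],[90,0.0045,0,-0.007,0,0,0],[90,0.005,0,-0.0066,0,0,0],[90,0.0056,0,-0.006,0,0,0],[90,0.0062,0,-0.0055,0,0,0],[90,0.0066,0,-0.005,0,0,0],[90,0,0,0,0,0,0]])

```text
clock: 10.85
tool_pos: [0.5442, 0.0903, 0.2713]
eef_rot: [0.999, -0.043, 0.006, -0.002]
contact_force: [-0.5, 0.5, 0.2]
opening: 0.901
finger_force: 0.4
```

Run:
```python
from h import *
show()
im=cams.snapshot('side')[:,:,::-1]; cv2.imwrite('pics/g.png',cv2.resize(im[100:260,200:440],None,fx=3,fy=3,interpolation=cv2.INTER_CUBIC))
```

```text
10.85 tcp [-0.0519  0.0001  0.2713] tip [-0.0499  0.0009  0.1053] corner [-0.0409  0.0009  0.1054] toolx [ 0.9999 -0.0034  0.0125] z [ 0.0125  0.0048 -0.9999]
F [-0.5144  0.5083  0.1922] op 0.9006807295350402 q [-0.0441  0.8068 -0.3441  1.8991  0.5219  0.5106 -2.405 ]
```

View pics/g.png

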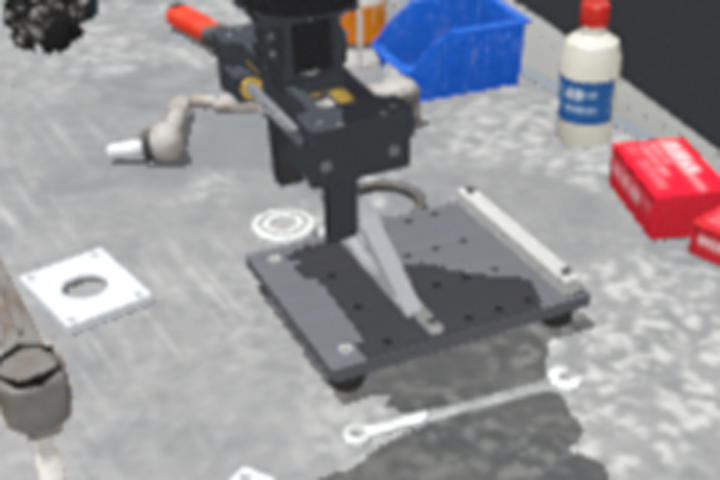

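Call:
play_rows(rows=[[90,0.006,0,-0.003,0,0,0],[90,0.006,0,-0.002,0,0,0],[90,0.006,0,-0.001,0,0,0],[90,0.006,0,-0.001,0,0,0],[90,0.005,0,0,0,0,0],[90,0.004,0,0,0,0,0],[90,0,0,0,0,0,0]])

```text
clock: 11.78
tool_pos: [0.5761, 0.0878, 0.2782]
eef_rot: [0.999, -0.042, 0.005, -0.002]
contact_force: [-0.6, -0.2, -0.3]
opening: 0.894
finger_force: 0.0
```

```bash
python3 -c "from h import *;show()"
```

```text
11.78 tcp [-0.02    0.0001  0.2782] tip [-0.0182  0.0008  0.1122] corner [-0.0092  0.0008  0.1123] toolx [ 0.9999 -0.0022  0.0105] z [ 0.0105  0.0043 -0.9999]
F [-0.55   -0.2324 -0.2769] op 0.8936259404728976 q [-0.0141  0.827  -0.3756  1.7994  0.4991  0.5985 -2.3501]
```

Call:
play_rows(rows=[[90,0.004,0,0,0,0,0],[90,0.004,0,0,0,0,0],[90,0.004,0,0,0,0,0],[90,0.004,0,0,0,0,0],[90,0.004,0,0,0,0,0],[90,0.004,0,0,0,0,0],[90,0,0,0,0,0,0],[90,0,0,0,0,0,0]])

```text
clock: 12.78
tool_pos: [0.5996, 0.0859, 0.2785]
eef_rot: [0.999, -0.042, 0.005, -0.002]
contact_force: [0.9, 1.3, 0.6]
opening: 0.898
finger_force: 0.0
```

Run:
```python
from h import *
show()
im=cams.snapshot('side')[:,:,::-1]; cv2.imwrite('pics/i.png',cv2.resize(im[100:260,200:440],None,fx=3,fy=3,interpolation=cv2.INTER_CUBIC))
```

```text
12.78 tcp [0.0036 0.0002 0.2785] tip [0.0053 0.0008 0.1125] corner [0.0143 0.0008 0.1126] toolx [ 0.9999 -0.0018  0.01  ] z [ 0.01    0.0041 -0.9999]
F [0.7963 1.3554 0.5989] op 0.8984696507919255 q [-0.0004  0.8505 -0.3886  1.727   0.4889  0.6503 -2.3161]
```

View pics/i.png

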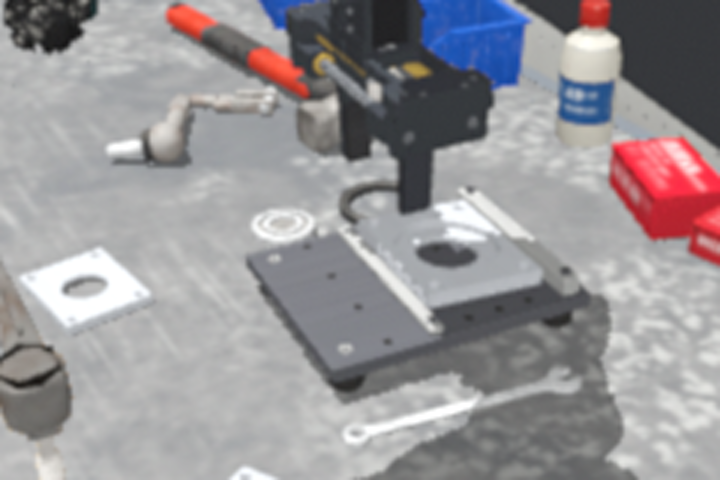

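The cover has gone over, recess up, with its trailing edge still close to or on the bar. I'll go back behind it and push it home just above the bar top.

Call:
play_rows(rows=[[90,-0.02,0,-0.005,0,-0.6,0],[90,-0.025,0,0,0,0,0],[90,0,0,0.025,0,0,0],[90,0,0,0.025,0,0,0],[90,0,0,0.02,0,0,0],[90,0,0,0,0,0,0]])

```text
clock: 13.58
tool_pos: [0.5542, 0.0899, 0.2123]
eef_rot: [0.999, -0.042, -0.001, -0.002]
contact_force: [0.4, 0.8, -0.6]
opening: 0.898
finger_force: 0.0
```

Run:
```python
from h import *
s=show();plan(-.03,0,.039,0)
snap('wrist','j.png')
```

```text
13.57 tcp [-0.042   0.0005  0.2123] tip [-0.0424  0.001   0.0463] corner [-0.0334  0.001   0.0463] toolx [ 1.     -0.0014 -0.0028] z [-0.0028  0.0031 -1.    ]
F [ 0.2852  0.8525 -0.5651] op 0.89785155403351 q [-0.0712  0.9123 -0.292   1.8815  0.5655  0.4311 -2.4308]
shift [0.012  0.0005 0.0073] rot [-0.1791  0.161  -0.0809]
```

View pics/j.png

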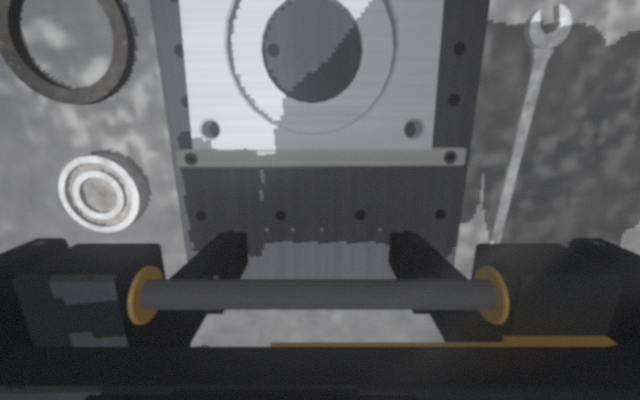

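The bar is fully visible (rows 149–167) with the trailing edge just past it, so the cover may already be seated; a light push will confirm.

Call:
play_rows(rows=[[90,0.012,0,0.0075,0,0,0],[90,0.01,0,0,0,0,0],[90,0.01,0,0,0,0,0],[90,0.01,0,0,0,0,0],[90,0,0,0,0,0,0]])

```text
clock: 14.25
tool_pos: [0.5976, 0.0861, 0.206]
eef_rot: [0.999, -0.042, 0.001, -0.002]
contact_force: [0.4, 0.0, -0.0]
opening: 0.903
finger_force: 0.0
```

Call:
play_rows(rows=[[90,0.0025,0,0,0,0,0],[90,0.0015,0,0,0,0,0],[90,0,0,0,0,0,0]])

```text
clock: 14.62
tool_pos: [0.6003, 0.0861, 0.2058]
eef_rot: [0.999, -0.042, -0.001, -0.002]
contact_force: [-1.5, -0.1, 0.2]
opening: 0.898
finger_force: 0.6
```

```bash
python3 -c "from h import *;show()"
```

```text
14.62 tcp [0.0043 0.0005 0.2058] tip [0.0041 0.0011 0.0398] corner [0.0131 0.0011 0.0398] toolx [ 1.     -0.0017 -0.0012] z [-0.0012  0.0039 -1.    ]
F [-1.4976 -0.272   0.2341] op 0.8981108575419537 q [-0.0317  0.9604 -0.3326  1.7421  0.5466  0.5319 -2.3647]
```

Call:
play_rows(rows=[[90,-0.015,0,0,0,0,0],[90,-0.02,0,-0.02,0,0,0],[90,-0.02,0,-0.05,0,0,0],[90,-0.02,0,-0.05,0,0,0],[90,0,0,-0.05,0,0,0],[90,0,0,0,0,0,0]])

```text
clock: 15.38
tool_pos: [0.5269, 0.0923, 0.3796]
eef_rot: [0.999, -0.042, 0.004, -0.003]
contact_force: [0.3, 0.3, -0.6]
opening: 0.897
finger_force: 0.0
```

Run:
```python
from h import *
s=show()
w=snap('wrist')[:,:,::-1]
im=cams.snapshot('side')[:,:,::-1]
a=cv2.resize(im[150:240,260:420],(640,360),interpolation=cv2.INTER_CUBIC)
cv2.imwrite('pics/k.png',np.vstack([a,w[:240]]))
```

```text
15.38 tcp [-0.0694  0.0006  0.3796] tip [-0.068   0.0017  0.2136] corner [-0.059   0.0017  0.2137] toolx [ 1.     -0.0019  0.0079] z [ 0.008   0.007  -0.9999]
F [ 0.2889  0.3178 -0.6227] op 0.8973316798406625 q [ 0.029   0.6339 -0.4696  1.8609  0.4079  0.7322 -2.322 ]
```

View pics/k.png

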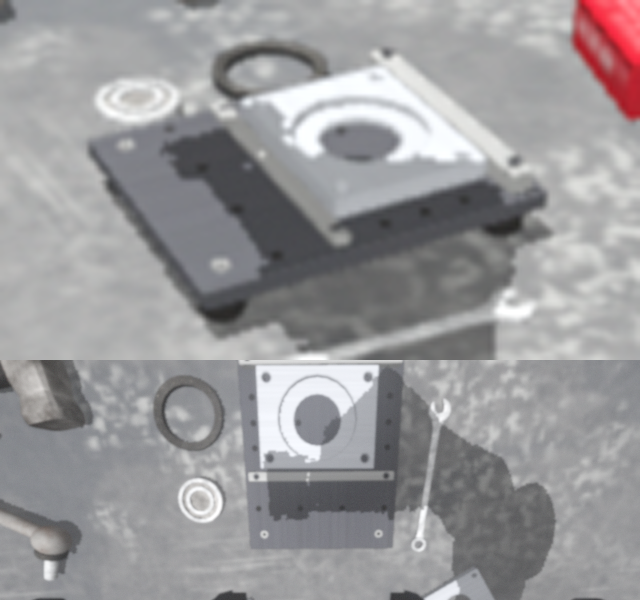

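The cover lies flat between the bars with the recess up, roughly centred. The seal, bearing and spanner show no visible shift, and the robot is clear.

```bash
python3 -c "from h import *;print(r.finish_job())"
```

```text
the job is handed in; nothing more can be done
None
```

I tipped the cover over the bar and pushed it home: in the last pictures it lies flat in the nest with its seal recess up, and the job is handed in at about 15.4 s, though no verdict was returned.

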